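Rake thick pencils into the grooves of a desk tray

TASK

Take the rake from its dark wooden dock and comb it through the pencil tray until all three thick pencils lie parallel, each down in a groove. Then stand the rake upright back in its dock and let go. Do not touch the pencils with the gripper, and leave the stapler, the black date stamp and the ink pot where they are.

Things in the scene. Friction and masses are not known exactly. Their poses are not given: they have to be found in the camera images.
- tray: Fixed light wooden pencil tray, 216 (x) x 146 (y) mm, on a dark plinth whose height above the desk varies; origin at the centre of the tray's underside, z up. Rim 34 mm above that, walls 6 mm thick. Six grooves run along its y, centred at tray x = -50, -30, -10, 10, 30 and 50 mm; the rounded 4 mm ridges between them have their crests 25 mm above the underside.
- landing_a (a point): centre of the flat landing at the +x end of the tray (tray x = 60 to 102 mm), on its surface, level with the crests (25 mm); axes as the tray's. Room to set the rake down here behind the pencils, feel the height, and draw it over the grooves to tray -x. With the teeth about 3 mm above the crests it passes over settled pencils and pushes the others square until they drop in.
- landing_b (a point): centre of the like landing at the -x end (tray x = -102 to -60 mm). Grooves are 11 mm deep, 16 mm wide at the top, sides 15 degrees from upright. A pencil down in a groove has its axis 20 mm above the tray's underside and rises 1 mm over the crests; one lying on the ridges has its axis 31 mm above the underside. One pushed on to this landing can be combed back.
- dock: Fixed dark wooden dock for the rake, 46 (x) x 138 (y) mm, a shallow tray with grey felt; origin at the centre of its underside, z up. Floor 5 mm above the underside, rim 10 mm; inside 38 x 130 mm. The rake stands in it with its axes along the dock's, the handle leaning to dock -x.
- rake_grip (a point): centre of the rake's flat blue handle, the place to grip; axes are the rake's. Handle 14 mm thick, 40 mm wide (y), leaning back 35 degrees from vertical to rake -x: to take its broad faces flat between the pads, tilt the gripper 35 degrees, pointing down and to rake +x. 37 mm behind and 79 mm above the foot; handle goes on 31 mm beyond, and is clear 45 mm below.
- rake_foot (a point): centre of the rake's underside at its tooth tips; axes are the rake's: x ahead, y along the head, z up when it stands on its teeth, as it does by itself
- rake: the rake, about 0.3 kg: aluminium head 22 (x) x 116 (y) x 34 mm high, with six teeth 5 mm wide, 22 mm deep and 16 mm long, and the leaning blue handle; same point and axes as rake_foot
- red_pencil: loose red round pencil, 12 mm thick, 110 mm long; origin at its centre, its own y along its length toward the point. Starts lying askew across the tray's ridges.
- yellow_pencil: loose yellow round pencil, 12 mm thick, 110 mm long; origin at its centre, its own y along its length toward the point. Starts lying askew across the tray's ridges.
- green_pencil: loose green round pencil, 12 mm thick, 110 mm long; origin at its centre, its own y along its length toward the point. Starts lying askew across the tray's ridges.
- stapler: red and black stapler, 34 x 144 x 44 mm, bystander; origin under its centre
- date_stamp: black date stamp, 52 x 88 x 46 mm, bystander; origin under its centre
- ink_pot: blue ink pot with a yellow band, 61 mm wide, 40 mm high, bystander; origin under its centre

How it is judged:
On the way, in this order (a step that is already met when the one before it is completed fails the run):
1. the rake is lifted out of its dock (z of rake_foot in the frame of dock above 0.03 m), for 0.2 s.
2. all three pencils lie parallel, down in grooves of the tray (z of red_pencil in the frame of tray between 0.016 and 0.0225 m and angle between the y axis of each of red_pencil, yellow_pencil, green_pencil and the y axis of tray, either way round below 0.08 rad and x of red_pencil in the frame of tray between -0.06 and 0.06 m and z of yellow_pencil in the frame of tray between 0.016 and 0.0225 m and x of yellow_pencil in the frame of tray between -0.06 and 0.06 m and z of green_pencil in the frame of tray between 0.016 and 0.0225 m and x of green_pencil in the frame of tray between -0.06 and 0.06 m), for 0.2 s.
At the end, for the whole second after the job is handed in: Pencils at rest in grooves (axis < 22.5 mm above the tray underside, within 0.08 rad of the grooves); rake upright in its dock (foot within 20 mm of its centre and on its floor, tilt < 0.1 rad, head within 0.25 rad of the dock length), released, at rest (all of step 2 and horizontal distance between rake_foot and dock below 0.02 m and z of rake_foot in the frame of dock below 0.009 m and angle between rake_foot's own z axis and vertical below 0.1 rad and angle between the y axis of rake_foot and the y axis of dock, either way round below 0.25 rad and linear speed of each of rake, red_pencil, yellow_pencil, green_pencil below 0.02 m/s); the robot touches nothing.
It fails at once if the robot touches a pencil (contact force between any of the fingers, the arm and red_pencil above 0.3 N or contact force between any of the fingers, the arm and yellow_pencil above 0.3 N or contact force between any of the fingers, the arm and green_pencil above 0.3 N).
It fails at once if the stapler is shifted by more than 20 mm (distance of stapler from where it was at the start of the episode above 0.02 m).
It fails at once if the date stamp is shifted by more than 20 mm (distance of date_stamp from where it was at the start of the episode above 0.02 m).
It fails at once if the ink pot is shifted by more than 20 mm (distance of ink_pot from where it was at the start of the episode above 0.02 m).
It also fails if it takes over 70 s, if anything falls off the work surface, if the arm or the gripper's body presses on something with over 40 N, if the wrist force passes 120 N, or if a joint passes its speed limit or range.

ROBOT

A 6-joint arm with a two-finger parallel gripper is mounted at the origin on a cart in front of the work surface, level with it; the furniture and walls round the work are solid. World frame = base frame: x ahead of the robot, y to its left, z up, the work surface at z = 0. Lengths are in m, angles in rad, forces in N, time in s.
With the tool pointing down it reaches from about 0.35 to 0.875 m from the base axis. Payload 4.2 kg.
Tool frame: the origin (TCP) lies at the very end of the fingers, on their centre line; the grasp point (between the pads) lies 19 mm behind it; z points along the fingers, y is the direction in which the jaws open and shut (so a half turn about z gives the same grasp; the last joint's range is limited). The gripper opens to 85 mm and grips with 20 to 120 N. Pads are 22 mm wide; open, the fingers measure 114 mm over their backs; the gripper's body (76 mm by 85 mm) begins 54 mm behind the grasp point. The pads swing forward as they close: fully open they stand 13 mm farther back than shut.
Start: joints at [-0.849, 0.385, 0.008, 0, -1.194, -0.259], TCP at [0.279, -0.559, 0.231] pointing down, gripper open.
Joint ranges: [-3.14, 3.14], [-1.21, 2.06], [-1.07, 1.41], [-3.16, 2.05], [-2.99, -0.16], [-3.1, 3.1]. Speed limits (rad/s): [2.79, 2.79, 3.14, 3.14, 3.14, 3.14].

INTERFACE

Orientations are given as a unit quaternion [x, y, z, w].
In Python, from bench import monitor, cams, ctrl gives the robot as it stands.
- The arm moves only by the shell command python3 -m pendant 'ROWS' [OPENING]. ROWS is a JSON object of lists of equal length, an entry for each row: "offset": the shift along the tool's x, y, z in mm, a list of three; "roll": the turn about the tool's z in degrees. A call has 1 to 10 rows; each row shifts and turns the pose as measured when the row begins, along the tool's axes as they then stand; what a row does not reach is not made up. A row lasts 1/8 s, in which the tool goes at most 62.5 mm and 10.7 degrees, less where a joint would pass 70% of its speed; a pose out of reach is approached as far as the arm can. A call with a gripper value outside its range is refused whole. OPENING is the gripper command: -1 is fully open, 1 is shut, values between are in proportion, set as the call begins (- or left out, the last holds). The fingers move at their own pace and stop on an object; the grip force is fixed at half the most. Time passes only in rows, so rows that do not move let the fingers close. It gives the time, the measured TCP pose, the force and the opening at its end, in the units of the state.
- monitor.get_state(): the state, without advancing time (a new reading comes with each control period).
- cams.capture(name): name is "scene" or "side" or "wrist"; returns a dict with "frame" (420x560x3 uint8, red, green, blue), "vfov" (degrees; the focal length in pixels is half the picture's height over the tangent of half this angle, whatever the lens; pixels are square), "cx", "cy" (the principal point, pixels), "dist_coeffs" ([k1, k2, p1, p2, k3] as OpenCV has them; the pictures are not rectified), "R" (3x3) and "t" (3): a world point X has camera coordinates R X + t; the wrist camera has in their place "hand_eye" (4x4, takes a point from camera to tool coordinates, whose origin is the TCP and whose axes are the flange's). Camera axes: x right, y down, z forward; pixel columns grow to the right and rows downward; lengths in m; the calibration is good to about 2 mm. A picture is of the moment at which its call begins: read the wrist's pose just before it. There is no depth.
- ctrl.finish_job(): hands the job in, once; it reports no verdict.
The state is a dict: "clock": time; "joint_positions": joint angles; "qd": joint speeds; "joint_efforts": joint torques, N m; "tool_pos": TCP position; "eef_rot": TCP orientation; "ft_force": force on the tool from outside, world axes, zero at the start; "torque": the same for the moment, N m; "gripper_width": finger opening in m.
Only numpy, scipy, OpenCV 4.12 (cv2) and the standard library are available. Lean on these libraries where they do the work, as an engineer would, in place of code of your own. Each camera call takes 0.05 s, during which the arm holds its last target.

## Working session

There is one attempt and no reset: what is moved stays moved. The work goes in short steps, Python scripts to look and compute and a shell command to move; the robot and the scene stay as the last step left them, time stands still between calls to the robot, and variables do not carry over. Pictures are saved under pics/ and viewed, and the job is handed in when it is done.

```bash
ls; mkdir -p pics
python3 - <<'E'
from bench import monitor,cams,ctrl
import cv2
print(monitor.get_state())
for n in ["scene","side","wrist"]:
    c=cams.capture(n); cv2.imwrite(f"pics/{n}0.png",c["frame"][:,:,::-1])
    print(n,{k:v for k,v in c.items() if k!="frame"})
E
```

```text
pics
{'clock': 0.0, 'joint_positions': array([-8.49393750e-01,  3.85553401e-01,  6.62249384e-03, -5.17774700e-04,
       -1.19399789e+00, -2.58603765e-01]), 'qd': array([ 6.03463014e-04,  1.61281350e-05,  3.10546006e-04, -1.06752660e-03,
       -5.98142701e-05,  3.02082961e-04]), 'joint_efforts': array([-1.21066223e-03, -3.92283010e+01,  1.88402045e+01,  4.18615714e+00,
       -4.57232600e-03, -7.82966055e-06]), 'tool_pos': array([ 0.27879426, -0.55871626,  0.2302194 ]), 'eef_rot': array([-2.29246749e-01,  9.73367728e-01,  1.05401743e-03, -2.89490801e-04]), 'ft_force': array([ 0.1255567 , -0.56881008, -0.07178058]), 'torque': array([-0.01913973,  0.00895631,  0.04383307]), 'gripper_width': 0.08540490079832963}
scene {'vfov': 47.31847773929636, 'cx': 277.4521003094063, 'cy': 210.55738012855136, 'dist_coeffs': array([0.05755845, 0.        , 0.        , 0.        , 0.        ]), 'R': array([[-0.45830332, -0.88860374,  0.01847862],
       [-0.6838427 ,  0.3392637 , -0.64595611],
       [ 0.5677299 , -0.3086803 , -0.76315086]]), 't': array([0.39720394, 0.32437876, 0.91643245])}
side {'vfo
[... 191 characters left out ...]
.46919321, -0.00723632],
       [-0.21558163,  0.41934578, -0.88185808],
       [ 0.41679634, -0.77717877, -0.47145939]]), 't': array([0.51635335, 0.08639892, 0.85185097])}
wrist {'vfov': 65.0508171840731, 'cx': 278.53637682194693, 'cy': 210.78505876922247, 'dist_coeffs': array([-0.06436681,  0.        ,  0.        ,  0.        ,  0.        ]), 'hand_eye': array([[-8.08626497e-05, -9.65786982e-01, -2.59336650e-01,
         6.63136619e-02],
       [ 9.99999794e-01,  8.70897278e-05, -6.36133606e-04,
        -4.60947734e-04],
       [ 6.36955114e-04, -2.59336648e-01,  9.65786776e-01,
        -1.42548517e-01],
       [ 0.00000000e+00,  0.00000000e+00,  0.00000000e+00,
         1.00000000e+00]])}
```

View pics/scene0.png

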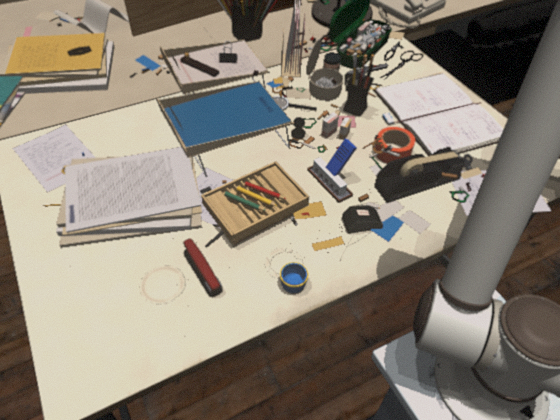

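View pics/side0.png

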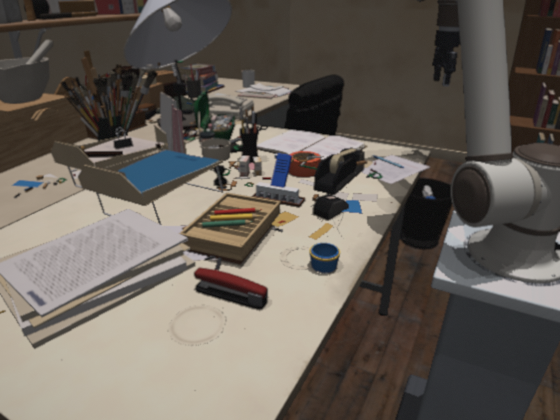

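View pics/wrist0.png

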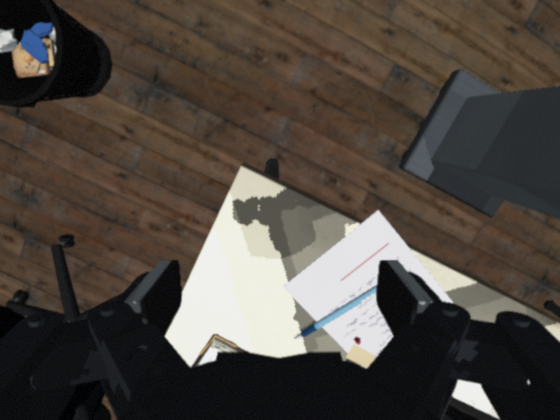

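The tray is at about (255,203) in scene and (232,225) in side. The rake in its dock is at about (332,172) and (280,180). I'll zoom in on both.

```bash
cat > h.py <<'E'
from bench import monitor,cams,ctrl
import cv2,numpy as np
from scipy.spatial.transform import Rotation as Ro
def K(c):
    f=c["frame"].shape[0]/2/np.tan(np.radians(c["vfov"]/2))
    return np.array([[f,0,c["cx"]],[0,f,c["cy"]],[0,0,1.]])
def cap(n):
    if n=="wrist":
        s=monitor.get_state(); c=cams.capture(n)
        T=np.eye(4);T[:3,:3]=Ro.from_quat(s["eef_rot"]).as_matrix();T[:3,3]=s["tool_pos"]
        M=np.linalg.inv(T@c["hand_eye"]); c["R"],c["t"]=M[:3,:3],M[:3,3]
    else: c=cams.capture(n)
    return c
def ray(c,uv):
    p=cv2.undistortPoints(np.array(uv,float).reshape(-1,1,2),K(c),c["dist_coeffs"]).reshape(-1,2)
    d=np.c_[p,np.ones(len(p))]@c["R"]; return -c["R"].T@c["t"],d
def plane(c,uv,z):
    o,d=ray(c,uv); return o+d*((z-o[2])/d[:,2])[:,None]
def proj(c,X):
    return cv2.projectPoints(np.array(X,float).reshape(-1,3),cv2.Rodrigues(c["R"])[0],c["t"],K(c),c["dist_coeffs"])[0].reshape(-1,2)
def tri(c1,u1,c2,u2):
    (o1,d1),(o2,d2)=ray(c1,u1),ray(c2,u2); out=[]
    for a,b in zip(d1,d2):
        s=np.linalg.lstsq(np.c_[a,-b],o2-o1,rcond=None)[0]
        p,q=o1+a*s[0],o2+b*s[1]; out.append(np.r_[(p+q)/2,np.linalg.norm(p-q)])
    return np.array(out)
def crop(c,x0,y0,w,h,k,fn,pts=None):
    im=cv2.resize(c["frame"][y0:y0+h,x0:x0+w,::-1],None,fx=k,fy=k,interpolation=cv2.INTER_CUBIC)
    im=np.ascontiguousarray(im)
    if pts is not None:
        for p in pts: cv2.circle(im,tuple(np.round((np.array(p)-[x0,y0]+.5)*k).astype(int)),3,(255,0,255),-1)
    cv2.imwrite(fn,im)
def mask(c,lo,hi):
    return cv2.inRange(cv2.cvtColor(c["frame"],cv2.COLOR_RGB2HSV),lo,hi)
E
python3 - <<'E'
from h import *
c=cap("scene");crop(c,190,125,200,150,4,"pics/s1.png")
c=cap("side");crop(c,170,140,200,150,4,"pics/d1.png")
E
```

```text
(no output)
```

View pics/s1.png

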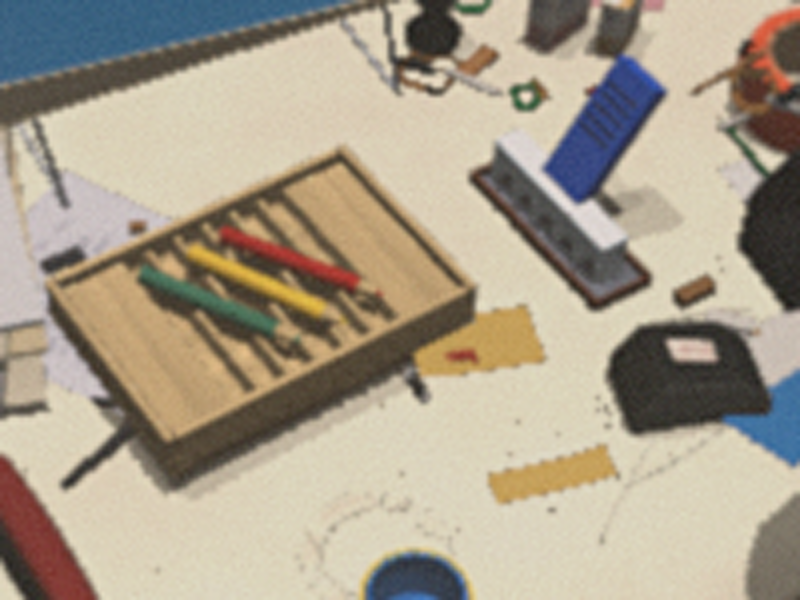

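View pics/d1.png

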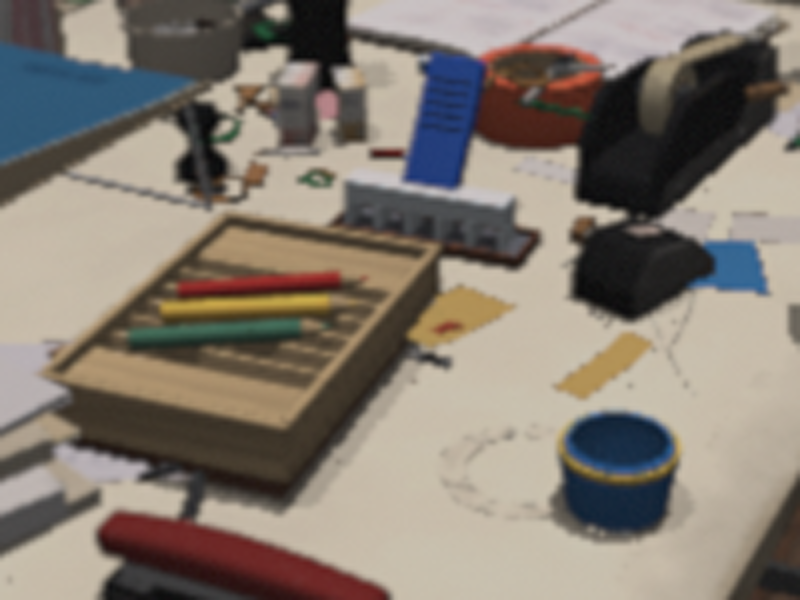

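Run:
```python
from h import *
np.set_printoptions(precision=4,suppress=True)
a=cap("scene");b=cap("side")
S=lambda l:np.array(l)/4+[190,125]-.5+.125
D=lambda l:np.array(l)/4+[170,140]-.5+.125
print("cams",-a["R"].T@a["t"],-b["R"].T@b["t"])
# tray far,right,front,left ; 
s=S([(343,149),(475,286),(166,438),(50,284)]);d=D([(230,213),(440,240),(292,428),(45,375)])
for roll in [0]:
    print(tri(a,s,b,d))
# handle top corners: scene left(625,57), right(664,93); side left(430,55)right(485,65)
print("handle top",tri(a,S([(625,57),(664,93)]),b,D([(428,55),(486,62)])))
print("head top back/front ends",tri(a,S([(515,133),(628,240),(600,258),(495,148)]),b,D([(345,172),(516,198),(516,212),(345,185)])))
print("dock rim L,B,R scene at z=.01",plane(a,S([(472,174),(597,303),(651,276)]),.01))
print("dock side rim",plane(b,D([(520,258),(540,235)]),.01))
p=[("red",[(225,233),(383,292)],[(180,289),(368,280)]),("yel",[(190,250),(345,322)],[(163,311),(352,302)]),("grn",[(145,272),(300,346)],[(118,338),(326,324)])]
for n,x,y in p: print(n,tri(a,S(x),b,D(y)))
```

```text
cams [-0.1164  0.5258  0.9016] [0.1196 0.8681 0.4815]
[[0.6675 0.1096 0.0458 0.0001]
 [0.5249 0.0949 0.0515 0.0025]
 [0.5003 0.305  0.0483 0.0046]
 [0.6421 0.3195 0.0456 0.0001]]
handle top [[ 0.6129 -0.0584  0.1038  0.0049]
 [ 0.571  -0.0603  0.1058  0.0027]]
head top back/front ends [[ 0.6502 -0.0074  0.0292  0.0063]
 [ 0.5293 -0.0196  0.032   0.0003]
 [ 0.5181  0.0076  0.0368  0.0034]
 [ 0.6399  0.0128  0.0309  0.0026]]
dock rim L,B,R scene at z=.01 [[ 0.6418  0.0267  0.01  ]
 [ 0.5084  0.0131  0.01  ]
 [ 0.5126 -0.0295  0.01  ]]
dock side rim [[ 0.508   0.0189  0.01  ]
 [ 0.5105 -0.0176  0.01  ]]
red [[0.6347 0.2082 0.0456 0.0011]
 [0.5493 0.1426 0.0424 0.0019]]
yel [[0.6296 0.2333 0.0455 0.0014]
 [0.5395 0.1745 0.044  0.0022]]
grn [[0.6353 0.2631 0.0392 0.006 ]
 [0.5353 0.2072 0.0459 0.0055]]
```

```bash
python3 -m pendant '{"offset":[[-50,33,-2],[-50,33,-2],[-50,33,-2],[-50,33,-2],[-50,33,-2],[-50,33,-2],[-50,33,-2],[-50,33,-2],[-50,33,-2],[-50,33,-2]],"roll":[0,0,0,0,0,0,0,0,0,0]}' -1
python3 -m pendant '{"offset":[[0,0,0],[0,0,0],[0,0,0],[0,0,0],[0,0,0],[0,0,0],[0,0,0]],"roll":[-9.9,-9.9,-9.9,-9.9,-9.9,-9.9,-9.9]}'
python3 - <<'E'
from h import *
print(monitor.get_state()["joint_positions"])
c=cap("wrist");cv2.imwrite("pics/w1.png",c["frame"][:,:,::-1])
E
```

```text
clock: 1.6
tool_pos: [0.5879, -0.029, 0.2527]
eef_rot: [-0.226, 0.974, -0.001, 0.002]
ft_force: [0.5, -0.5, 0.2]
gripper_width: 0.0853
clock: 2.48
tool_pos: [0.5898, -0.0233, 0.2515]
eef_rot: [0.755, -0.655, 0.001, -0.001]
ft_force: [-0.0, -0.2, 0.4]
gripper_width: 0.0857
[ 2.35000345e-01  3.10816550e-01 -5.11911331e-02  8.34084085e-04
 -1.20580274e+00 -9.35967343e-02]
```

View pics/w1.png

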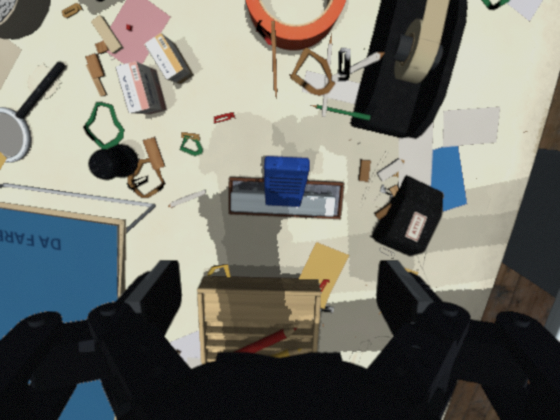

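The wrist view shows the dock at about (287,198) with the blue handle over it at (286,182), and the tray's near end at (260,285). I'll zoom in to measure them.

Run:
```python
from h import *
c=cap("wrist")
np.save("w1.npy",dict(R=c["R"],t=c["t"],vfov=c["vfov"],cx=c["cx"],cy=c["cy"],dist_coeffs=c["dist_coeffs"],frame=c["frame"]),allow_pickle=True)
crop(c,190,145,190,140,4,"pics/w1z.png")
```

```text
(no output)
```

View pics/w1z.png

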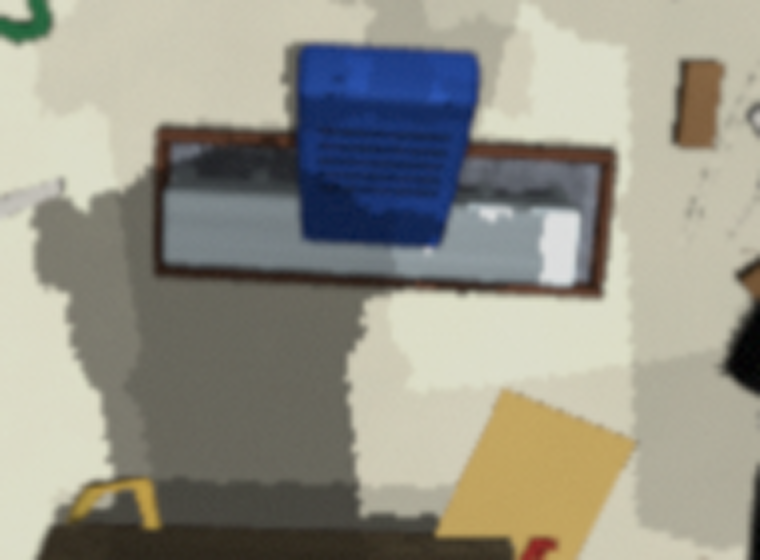

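Run:
```python
from h import *
np.set_printoptions(precision=4,suppress=True)
c=np.load("w1.npy",allow_pickle=True).item()
W=lambda l:np.array(l)/4+[190,145]-.5+.125
d=plane(c,W([(157,128),(614,150),(602,296),(156,274)]),.010)
print("dock",d,d.mean(0))
print("long",np.linalg.norm(d[0]-d[1]),np.linalg.norm(d[2]-d[3]),"short",np.linalg.norm(d[0]-d[3]),np.linalg.norm(d[1]-d[2]))
for a,b in((0,1),(3,2)): print(np.degrees(np.arctan2(*(d[b]-d[a])[[1,0]])))
h=plane(c,W([(167,188),(582,205),(576,285),(162,266)]),.039)
print("head",h,h.mean(0),np.linalg.norm(h[0]-h[1]),np.linalg.norm(h[0]-h[3]),np.degrees(np.arctan2(*(h[1]-h[0])[[1,0]])),np.degrees(np.arctan2(*(h[2]-h[3])[[1,0]])))
t=plane(c,W([(302,47),(478,55)]),.109)
t2=plane(c,W([(299,98),(472,106)]),.117)
print("htop",t,t2,np.linalg.norm(t[0]-t[1]),np.linalg.norm(t2[0]-t2[1]))
s=monitor.get_state();R=Ro.from_quat(s["eef_rot"]).as_matrix();print(s["tool_pos"],R)
```

```text
dock [[ 0.6486 -0.0198  0.01  ]
 [ 0.5142 -0.033   0.01  ]
 [ 0.5091  0.0117  0.01  ]
 [ 0.6441  0.0246  0.01  ]] [ 0.579  -0.0041  0.01  ]
long 0.13501209753718935 0.13561321971940718 short 0.04462419917742003 0.04497920603907257
-174.41135297173875
-174.5589221536537
head [[ 0.6402 -0.0089  0.039 ]
 [ 0.5263 -0.0208  0.039 ]
 [ 0.5237  0.002   0.039 ]
 [ 0.6392  0.0134  0.039 ]] [ 0.5824 -0.0036  0.039 ] 0.11451875052831569 0.022344146237198492 -174.02493222406298 -174.34986122805066
htop [[ 0.6066 -0.0596  0.109 ]
 [ 0.5689 -0.0634  0.109 ]] [[ 0.6056 -0.0498  0.117 ]
 [ 0.5692 -0.0534  0.117 ]] 0.03790477075993311 0.036551569312119704
[ 0.5898 -0.0234  0.2515] [[ 0.1351 -0.9908  0.003 ]
 [-0.9908 -0.1351 -0.0001]
 [ 0.0005 -0.003  -1.    ]]
```

```bash
python3 -m pendant '{"offset":[[16,6.5,20],[0,0,30],[0,0,30],[0,0,25],[0,0,0]],"roll":[2.1,0,0,0,0]}' -1
python3 - <<'E'
from h import *
np.set_printoptions(precision=4,suppress=True)
s=monitor.get_state();R=Ro.from_quat(s["eef_rot"]).as_matrix();print(s["tool_pos"],R)
E
```

```text
clock: 3.2
tool_pos: [0.5866, -0.0406, 0.1449]
eef_rot: [0.735, -0.678, 0.002, -0.002]
ft_force: [-0.2, 1.2, 0.8]
gripper_width: 0.0854
[ 0.5866 -0.0406  0.1449] [[ 0.0805 -0.9967  0.0061]
 [-0.9968 -0.0805  0.0003]
 [ 0.0002 -0.0061 -1.    ]]
```

```bash
python3 -m pendant '{"offset":[[0,1,30],[0,0,30],[0,0,20],[0,0,0],[0,0,0]],"roll":[-1.1,0,0,0,0]}' -1
python3 - <<'E'
from h import *
np.set_printoptions(precision=4,suppress=True)
s=monitor.get_state();R=Ro.from_quat(s["eef_rot"]).as_matrix();print(s["tool_pos"],R[:,1])
c=cap("wrist");cv2.imwrite("pics/w2.png",c["frame"][:,:,::-1])
c=cap("side");crop(c,200,100,160,120,5,"pics/d2.png")
E
```

```text
clock: 3.82
tool_pos: [0.5924, -0.0401, 0.0708]
eef_rot: [0.74, -0.673, 0.007, -0.007]
ft_force: [-0.2, -1.7, 0.1]
gripper_width: 0.0852
[ 0.5924 -0.0401  0.0708] [-0.9954 -0.0942 -0.0201]
```

View pics/w2.png

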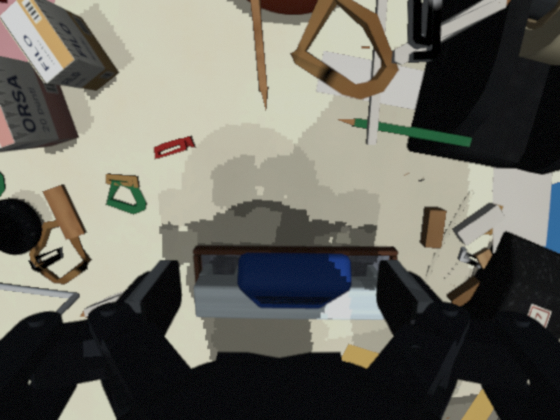

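View pics/d2.png

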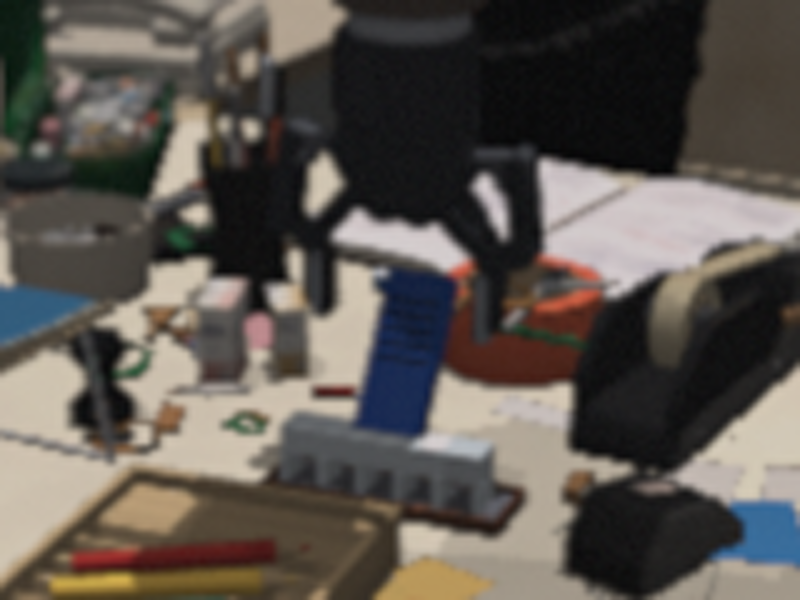

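```bash
python3 -m pendant '{"offset":[[0,3.5,2],[0,2,2],[0,1,2],[0,0,0],[0,0,0]],"roll":[0,0,0,0,0]}' -1
python3 - <<'E'
from h import *
np.set_printoptions(precision=4,suppress=True)
s=monitor.get_state();R=Ro.from_quat(s["eef_rot"]).as_matrix();print(s["tool_pos"],s["ft_force"]);print(R)
E
```

```text
clock: 4.55
tool_pos: [0.5861, -0.0406, 0.066]
eef_rot: [0.74, -0.673, 0.008, -0.008]
ft_force: [0.6, -0.3, 0.5]
gripper_width: 0.0855
[ 0.5861 -0.0406  0.066 ] [ 0.6027 -0.33    0.5065]
[[ 0.0939 -0.9953  0.0231]
 [-0.9956 -0.0939  0.0012]
 [ 0.001  -0.0231 -0.9997]]
```

```bash
python3 -m pendant '{"offset":[[0,0,0],[0,0,0],[0,0,0],[0,0,0],[0,0,0],[0,0,0]],"roll":[0,0,0,0,0,0]}' 1
python3 - <<'E'
from h import *
np.set_printoptions(precision=4,suppress=True)
s=monitor.get_state();R=Ro.from_quat(s["eef_rot"]).as_matrix();print(s["tool_pos"],s["ft_force"],s["torque"],s["gripper_width"]);print(R)
c=cap("side");crop(c,200,100,160,120,5,"pics/d3.png")
E
```

```text
clock: 5.3
tool_pos: [0.5862, -0.0406, 0.0664]
eef_rot: [0.74, -0.673, 0.008, -0.008]
ft_force: [0.5, 0.5, 1.1]
gripper_width: 0.0393
[ 0.5862 -0.0406  0.0664] [0.4974 0.4965 1.0502] [ 0.0863  0.2091 -0.0584] 0.039251930996349646
[[ 0.0941 -0.9953  0.0228]
 [-0.9956 -0.0941  0.0009]
 [ 0.0012 -0.0227 -0.9997]]
```

View pics/d3.png

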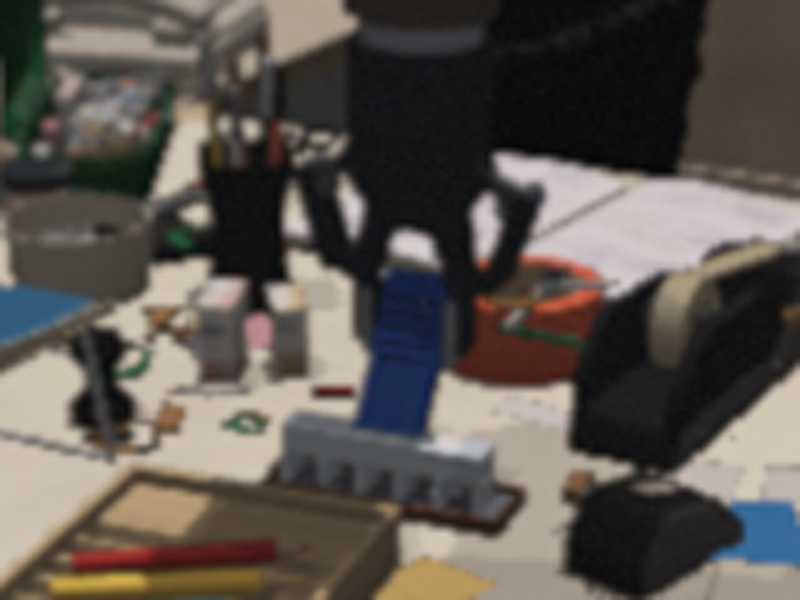

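```bash
python3 -m pendant '{"offset":[[0,0,-10],[0,0,-13],[0,0,-13],[0,0,-13],[0,0,-13],[0,0,-13],[0,0,-10],[0,0,0],[0,0,0]],"roll":[0,0,0,0,0,0,0,0,0]}'
python3 - <<'E'
from h import *
np.set_printoptions(precision=4,suppress=True)
s=monitor.get_state();R=Ro.from_quat(s["eef_rot"]).as_matrix();print(s["tool_pos"],s["ft_force"],s["torque"],s["gripper_width"]);print(R)
c=cap("side");np.save("sd3.npy",c,allow_pickle=True);crop(c,200,80,160,120,5,"pics/d4.png")
c=cap("scene");np.save("sc3.npy",c,allow_pickle=True);crop(c,200,100,180,135,4,"pics/s4.png")
E
```

```text
clock: 6.48
tool_pos: [0.5827, -0.0408, 0.1563]
eef_rot: [0.739, -0.673, 0.007, -0.007]
ft_force: [-0.7, -0.8, -3.2]
gripper_width: 0.0395
[ 0.5827 -0.0408  0.1563] [-0.6689 -0.7722 -3.2189] [-0.1512  0.0329 -0.036 ] 0.03952386544660893
[[ 0.0931 -0.9955  0.0202]
 [-0.9957 -0.0931  0.0015]
 [ 0.0003 -0.0203 -0.9998]]
```

View pics/d4.png

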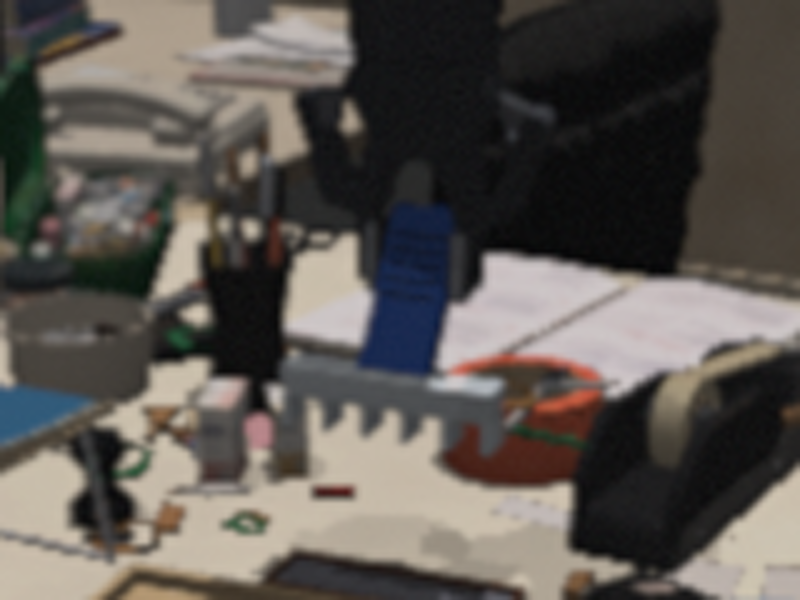

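View pics/s4.png

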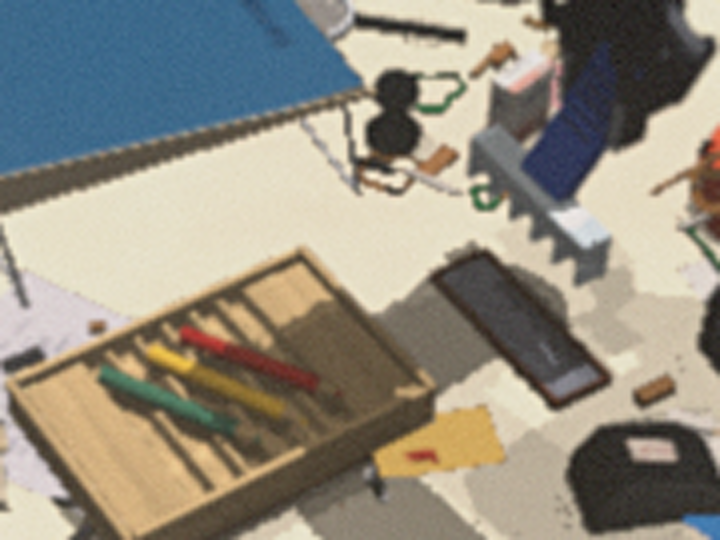

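Rake lifted. Foot is about 61 mm under and 37 mm ahead of the TCP, and the pencils are undisturbed. Next I move over the near landing.

```bash
python3 -m pendant '{"offset":[[-10,-3,0],[-16,-3,0],[-16,-4,0],[-17,-4,0],[-17,-4,0],[-17,-4,0],[-16,-3,0],[-10,-2,0],[0,0,0],[0,0,0]],"roll":[0,0,-0.3,0,-0.3,0,0,0,0,0]}'
python3 - <<'E'
from h import *
np.set_printoptions(precision=4,suppress=True)
s=monitor.get_state();R=Ro.from_quat(s["eef_rot"]).as_matrix();print(s["tool_pos"],s["ft_force"],s["torque"]);print(R)
c=cap("side");np.save("sd5.npy",c,allow_pickle=True);crop(c,170,120,160,120,5,"pics/d5.png")
c=cap("scene");np.save("sc5.npy",c,allow_pickle=True);crop(c,190,110,160,120,5,"pics/s5.png")
c=cap("wrist");np.save("w5.npy",c,allow_pickle=True);cv2.imwrite("pics/w5.png",c["frame"][:,:,::-1])
E
```

```text
clock: 7.82
tool_pos: [0.5983, 0.0904, 0.1551]
eef_rot: [0.744, -0.668, 0.006, -0.006]
ft_force: [0.6, -0.4, -3.5]
gripper_width: 0.0395
[0.5983 0.0904 0.1551] [ 0.6143 -0.3783 -3.476 ] [-0.151   0.0832  0.0047]
[[ 0.1064 -0.9942  0.0176]
 [-0.9943 -0.1064  0.0009]
 [ 0.001  -0.0176 -0.9998]]
```

View pics/d5.png

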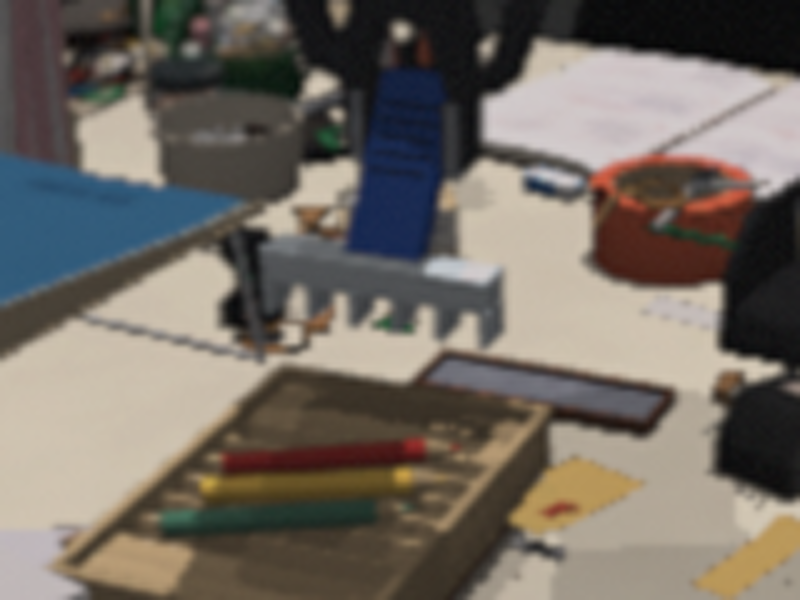

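View pics/s5.png

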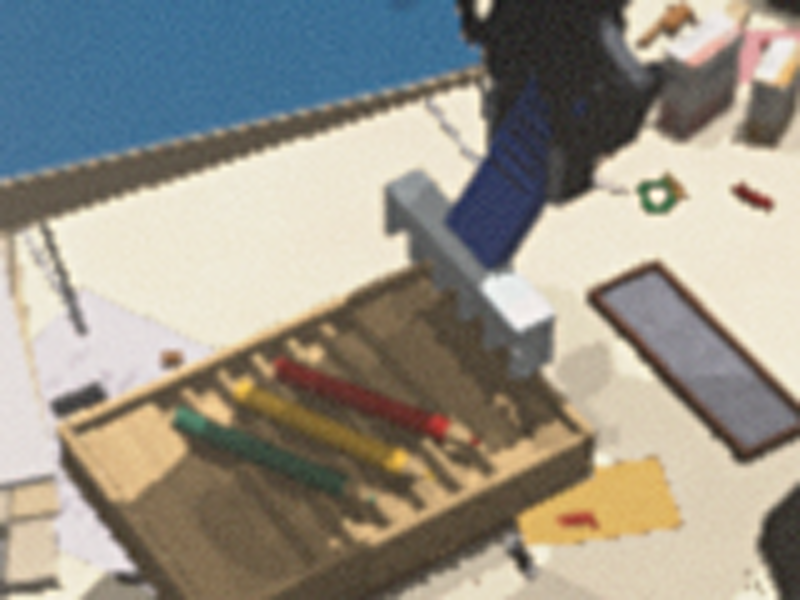

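View pics/w5.png

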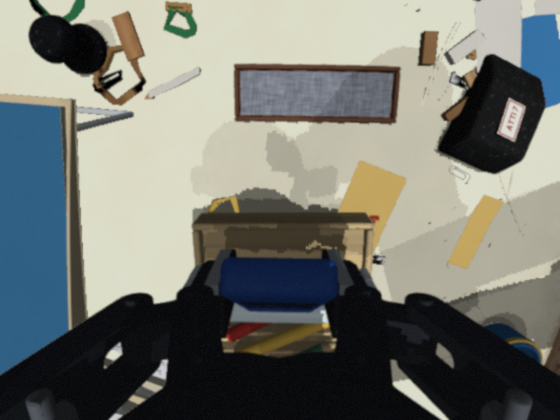

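Run:
```python
from h import *
np.set_printoptions(precision=4,suppress=True)
L=lambda f:np.load(f,allow_pickle=True).item()
w,a,b=L("w5.npy"),L("sc5.npy"),L("sd5.npy")
t=plane(w,[(194,215.5),(372.5,212)],.048);print("tray near edge",t,np.linalg.norm(t[0]-t[1]),np.degrees(np.arctan2(*(t[0]-t[1])[[1,0]])))
d=plane(w,[(235.5,65.5),(398.5,67),(396.5,123),(235.5,120.5)],.01)
print("dock",d.mean(0),np.linalg.norm(d[0]-d[1]),np.linalg.norm(d[0]-d[3]),np.degrees(np.arctan2(*(d[0]-d[1])[[1,0]])))
S=lambda l:np.array(l)/5+[190,110]-.4
D=lambda l:np.array(l)/5+[170,120]-.4
# head top: left-back, right-back, right-front, left-front
print("head",tri(a,S([(412,172),(553,312),(525,330),(388,190)]),b,D([(285,237),(503,268),(500,283),(262,248)])))
print("tray R,L",tri(a,S([(595,438),(60,430)]),b,D([(551,405),(55,568)])))
# lowest front tooth corner right
print("tooth R",tri(a,S([(522,375)]),b,D([(485,348)])))
```

```text
tray near edge [[0.6661 0.1022 0.048 ]
 [0.5262 0.0837 0.048 ]] 0.14116242309124158 7.529672555969185
dock [ 0.5784 -0.0025  0.01  ] 0.1338887314444037 0.04414458496325992 5.797735712743134
head [[0.6516 0.1277 0.1253 0.002 ]
 [0.5414 0.1117 0.1237 0.0005]
 [0.5342 0.1297 0.1252 0.0029]
 [0.6519 0.1423 0.1229 0.0042]]
tray R,L [[0.5242 0.0946 0.0486 0.0032]
 [0.6414 0.3209 0.047  0.0001]]
tooth R [[0.543  0.1257 0.0881 0.0014]]
```

```bash
python3 -m pendant '{"offset":[[3,0,6],[1,0,9],[0,0,9],[0,0,9],[0,0,6],[0,0,3],[0,0,0],[0,0,0]],"roll":[0,0,0,0,0,0,0,0]}'
python3 - <<'E'
from h import *
np.set_printoptions(precision=4,suppress=True)
s=monitor.get_state();R=Ro.from_quat(s["eef_rot"]).as_matrix();print(s["tool_pos"],s["ft_force"],s["torque"]);print(R)
E
```

```text
clock: 8.98
tool_pos: [0.5994, 0.0848, 0.1095]
eef_rot: [0.743, -0.669, 0.006, -0.006]
ft_force: [-0.5, 0.5, -2.6]
gripper_width: 0.0394
[0.5994 0.0848 0.1095] [-0.5401  0.4615 -2.5582] [-0.1187  0.0164  0.0141]
[[ 0.1045 -0.9944  0.0166]
 [-0.9945 -0.1045  0.0004]
 [ 0.0013 -0.0165 -0.9999]]
```

```bash
python3 -m pendant '{"offset":[[0,0,1.5],[0,0,1.5],[0,0,1.5],[0,0,0]],"roll":[0,0,0,0]}'; python3 -m pendant '{"offset":[[0,0,1.5],[0,0,0]],"roll":[0,0]}';python3 -m pendant '{"offset":[[0,0,1.5],[0,0,0]],"roll":[0,0]}'
```

```text
clock: 9.48
tool_pos: [0.5999, 0.085, 0.1055]
eef_rot: [0.743, -0.669, 0.006, -0.006]
ft_force: [0.5, 0.7, -3.2]
gripper_width: 0.039
clock: 9.72
tool_pos: [0.5999, 0.085, 0.1039]
eef_rot: [0.743, -0.669, 0.006, -0.006]
ft_force: [-0.4, 0.4, -3.3]
gripper_width: 0.039
clock: 9.98
tool_pos: [0.6002, 0.085, 0.1028]
eef_rot: [0.743, -0.669, 0.007, -0.007]
ft_force: [0.4, 1.0, -2.4]
gripper_width: 0.0393
```

```bash
python3 -m pendant '{"offset":[[0,0,1],[0,0,0]],"roll":[0,0]}'; python3 -m pendant '{"offset":[[0,0,1],[0,0,0]],"roll":[0,0]}';python3 -m pendant '{"offset":[[0,0,1],[0,0,0]],"roll":[0,0]}'
```

```text
clock: 10.22
tool_pos: [0.6002, 0.0849, 0.1027]
eef_rot: [0.743, -0.669, 0.007, -0.007]
ft_force: [-0.0, 0.1, -2.4]
gripper_width: 0.0392
clock: 10.48
tool_pos: [0.6003, 0.0848, 0.1027]
eef_rot: [0.743, -0.669, 0.007, -0.007]
ft_force: [-0.9, -0.2, -0.5]
gripper_width: 0.0389
clock: 10.72
tool_pos: [0.6003, 0.0848, 0.1026]
eef_rot: [0.743, -0.669, 0.007, -0.007]
ft_force: [-1.5, 0.3, 0.0]
gripper_width: 0.0392
```

Run:
```python
from h import *
c=cap("side");crop(c,170,140,120,90,6,"pics/d6.png")
c=cap("scene");crop(c,190,140,120,90,6,"pics/s6.png")
```

```text
(no output)
```

View pics/d6.png

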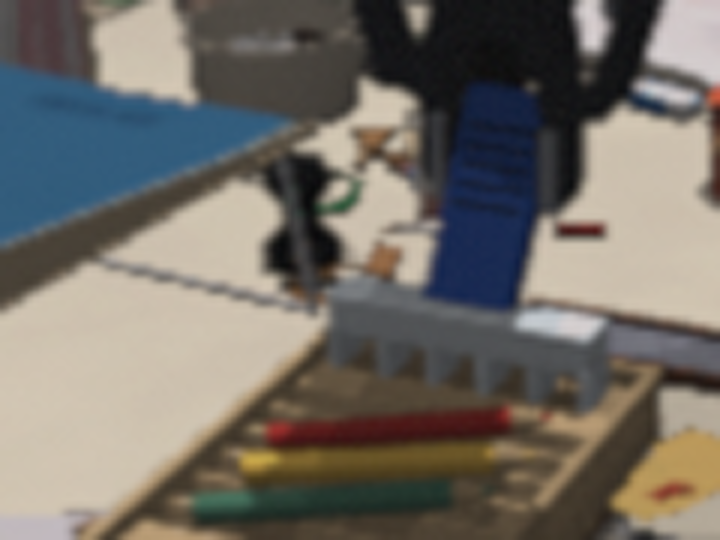

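View pics/s6.png

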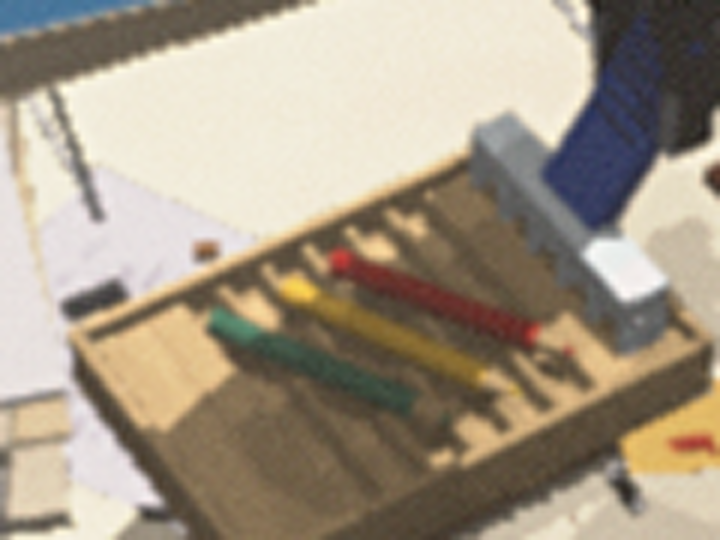

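```bash
python3 -m pendant '{"offset":[[0,1.2,-2],[0,1,-1],[0,0,0],[0,0,0]],"roll":[0,0,0,0]}'; python3 -m pendant '{"offset":[[-3,0,0],[-3,0,0],[0,0,0]],"roll":[0,0,0]}'
```

```text
clock: 11.32
tool_pos: [0.5976, 0.0844, 0.1031]
eef_rot: [0.743, -0.669, 0.007, -0.006]
ft_force: [0.1, 0.6, -3.3]
gripper_width: 0.0395
clock: 11.7
tool_pos: [0.597, 0.0908, 0.1028]
eef_rot: [0.743, -0.669, 0.007, -0.006]
ft_force: [0.8, -0.2, -2.9]
gripper_width: 0.0391
```

```bash
python3 -m pendant '{"offset":[[0,0,-1.5],[0,0,-1.5],[0,0,0],[0,0,0]],"roll":[0,0,0,0]}'
```

```text
clock: 12.2
tool_pos: [0.5969, 0.0909, 0.1062]
eef_rot: [0.743, -0.669, 0.007, -0.006]
ft_force: [-0.4, 0.1, -2.8]
gripper_width: 0.0393
```

```bash
python3 -m pendant '{"offset":[[-4,0,0],[-4,0,0],[-4,0,0],[-4,0,0],[-4,0,0],[-4,0,0],[-4,0,0],[0,0,0]],"roll":[0,0,0,0,0,0,0,0]}'
python3 - <<'E'
from h import *
np.set_printoptions(precision=4,suppress=True)
s=monitor.get_state();R=Ro.from_quat(s["eef_rot"]).as_matrix();print(s["tool_pos"],s["ft_force"],s["torque"]);print(R)
c=cap("side");crop(c,170,140,120,90,5,"pics/d7.png")
c=cap("scene");crop(c,190,140,120,90,5,"pics/s7.png")
E
```

```text
clock: 13.2
tool_pos: [0.5936, 0.121, 0.106]
eef_rot: [0.743, -0.669, 0.007, -0.006]
ft_force: [0.7, -0.2, -3.9]
gripper_width: 0.039
[0.5936 0.121  0.106 ] [ 0.6649 -0.2436 -3.8721] [-0.1498  0.0957 -0.0327]
[[ 0.1054 -0.9943  0.0176]
 [-0.9944 -0.1055  0.    ]
 [ 0.0018 -0.0175 -0.9998]]
```

View pics/d7.png

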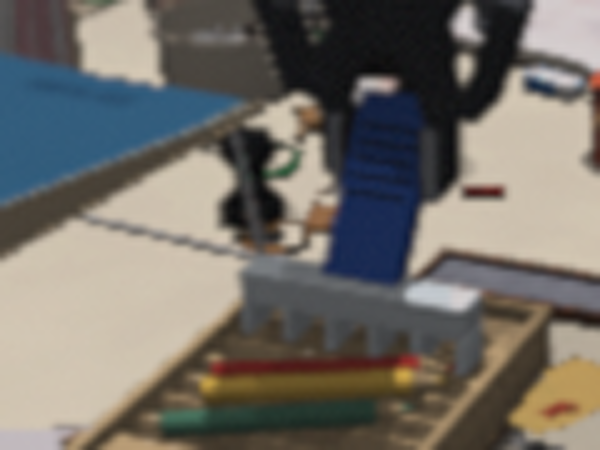

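View pics/s7.png

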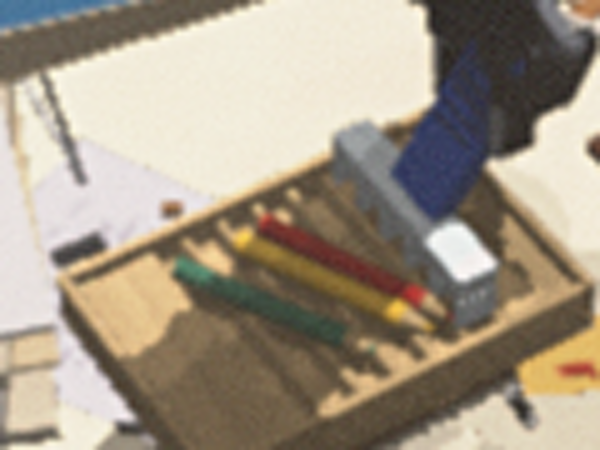

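The rake is turning red square against yellow, and green hasn't moved. I'll continue combing.

```bash
python3 -m pendant '{"offset":[[-4,0,0],[-4,0,0],[-4,0,0],[-4,0,0],[-4,0,0],[-4,0,0],[0,0,0]],"roll":[0,0,0,0,0,0,0]}'
python3 - <<'E'
from h import *
np.set_printoptions(precision=4,suppress=True)
s=monitor.get_state();print(s["ft_force"],s["torque"])
c=cap("side");crop(c,170,140,120,90,5,"pics/d8.png")
c=cap("scene");crop(c,190,140,120,90,5,"pics/s8.png")
E
```

```text
clock: 14.18
tool_pos: [0.5909, 0.1462, 0.1059]
eef_rot: [0.743, -0.669, 0.007, -0.006]
ft_force: [-0.7, -0.1, -4.0]
gripper_width: 0.0392
[-0.7417 -0.0826 -4.0139] [-0.1107  0.0714 -0.0032]
```

View pics/d8.png

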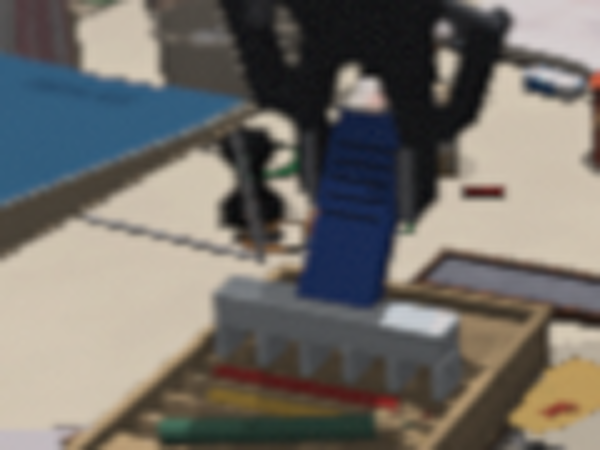

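View pics/s8.png

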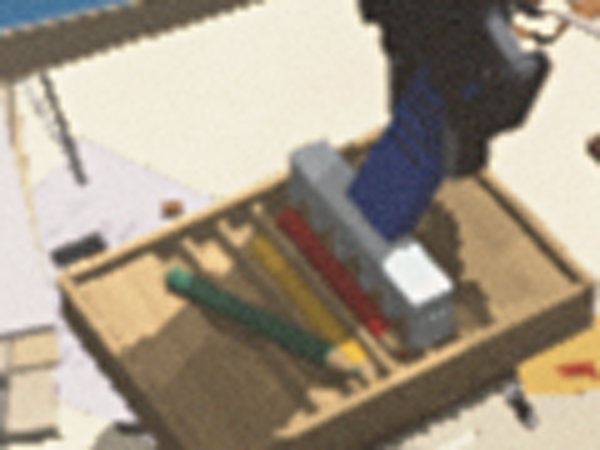

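Red and yellow have dropped parallel into adjacent grooves, and green is still askew ahead. I'll keep going.

```bash
python3 -m pendant '{"offset":[[-4,0,0],[-4,0,0],[-4,0,0],[-4,0,0],[-4,0,0],[-4,0,0],[-4,0,0],[-4,0,0],[0,0,0]],"roll":[0,0,0,0,0,0,0,0,0]}'
python3 - <<'E'
from h import *
np.set_printoptions(precision=4,suppress=True)
s=monitor.get_state();print(s["ft_force"],s["torque"])
c=cap("side");crop(c,170,140,120,90,5,"pics/d9.png")
c=cap("scene");crop(c,190,140,120,90,5,"pics/s9.png")
E
```

```text
clock: 15.4
tool_pos: [0.5874, 0.1799, 0.1058]
eef_rot: [0.743, -0.669, 0.007, -0.006]
ft_force: [0.5, 0.0, -2.9]
gripper_width: 0.0391
[ 0.5346  0.0319 -2.9141] [-0.1302  0.0577  0.0452]
```

View pics/d9.png

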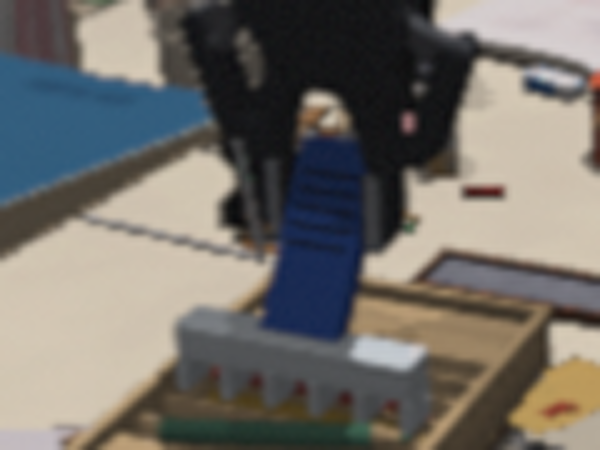

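View pics/s9.png

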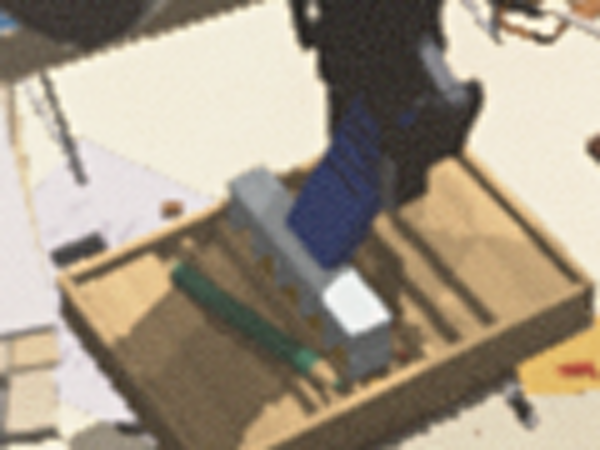

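```bash
python3 -m pendant '{"offset":[[-4,0,0],[-4,0,0],[-4,0,0],[-4,0,0],[-4,0,0],[0,0,0]],"roll":[0,0,0,0,0,0]}'
python3 - <<'E'
from h import *
np.set_printoptions(precision=4,suppress=True)
s=monitor.get_state();print(s["ft_force"],s["torque"])
c=cap("side");crop(c,170,140,120,90,5,"pics/d10.png")
c=cap("scene");crop(c,190,140,120,90,5,"pics/s10.png")
E
```

```text
clock: 16.25
tool_pos: [0.5851, 0.2009, 0.1057]
eef_rot: [0.743, -0.669, 0.006, -0.006]
ft_force: [0.3, 0.2, -3.8]
gripper_width: 0.0388
[ 0.258   0.1847 -3.846 ] [-0.1386 -0.0217  0.0092]
```

View pics/d10.png

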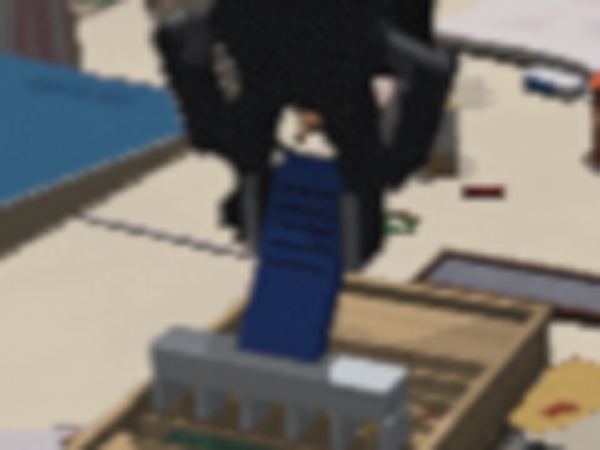

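View pics/s10.png

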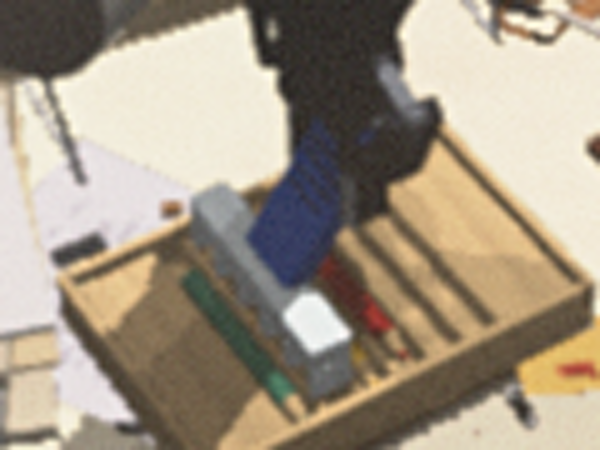

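Green now appears down and parallel, and red stays in its groove behind the rake. I'll lift clear and check all three.

```bash
python3 -m pendant '{"offset":[[0,0,-5],[0,0,-10],[0,0,-12],[0,0,-12],[0,0,-12],[20,0,-5],[30,0,0],[30,0,0],[20,0,0],[0,0,0]],"roll":[0,0,0,0,0,0,0,0,0,0]}'
python3 - <<'E'
from h import *
np.set_printoptions(precision=4,suppress=True)
s=monitor.get_state();print(s["ft_force"],s["torque"],Ro.from_quat(s["eef_rot"]).as_matrix())
c=cap("side");np.save("sd11.npy",c,allow_pickle=True);crop(c,170,140,120,90,6,"pics/d11.png")
c=cap("scene");np.save("sc11.npy",c,allow_pickle=True);crop(c,190,140,120,90,6,"pics/s11.png")
E
```

```text
clock: 17.6
tool_pos: [0.595, 0.0952, 0.1686]
eef_rot: [0.743, -0.67, 0.007, -0.007]
ft_force: [0.8, 1.0, -3.8]
gripper_width: 0.0392
[ 0.8111  0.9811 -3.7847] [-0.0706  0.0227 -0.0175] [[ 0.1028 -0.9945  0.0198]
 [-0.9947 -0.1028  0.001 ]
 [ 0.001  -0.0198 -0.9998]]
```

View pics/d11.png

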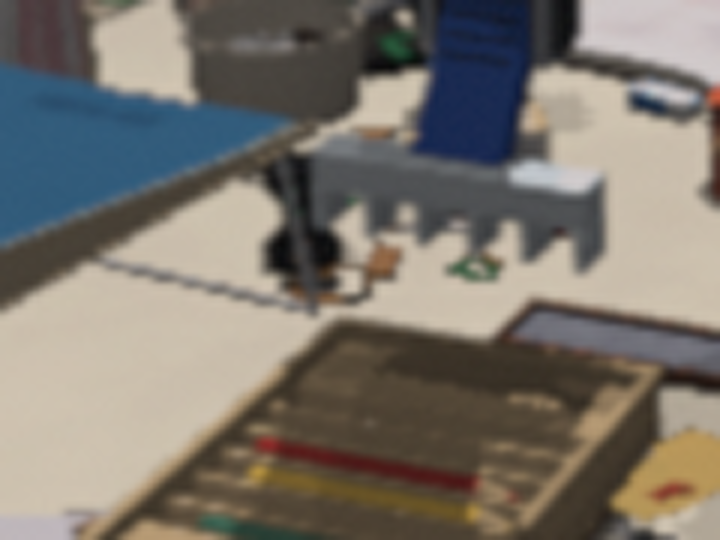

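View pics/s11.png

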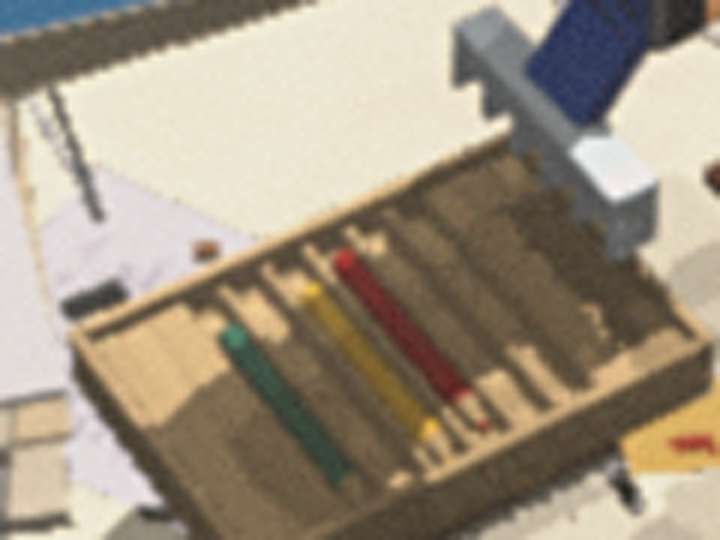

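Run:
```python
from h import *
np.set_printoptions(precision=4,suppress=True)
L=lambda f:np.load(f,allow_pickle=True).item()
a,b=L("sc11.npy"),L("sd11.npy")
C=np.array([.5837,.2073]);th=np.radians(6.4);u=np.array([-np.sin(th),np.cos(th)])
R={"red":((0,120,60),(8,255,255)),"yel":((20,110,70),(32,255,255)),"grn":((65,90,30),(90,255,255))}
for n,(lo,hi) in R.items():
    out=[]
    for c,(x0,y0,x1,y1) in ((a,(195,150,290,235)),(b,(175,195,275,250))):
        m=mask(c,lo,hi);z=np.zeros_like(m);z[y0:y1,x0:x1]=m[y0:y1,x0:x1]
        k,lab,st,ce=cv2.connectedComponentsWithStats(z)
        i=1+np.argmax(st[1:,4]);ys,xs=np.where(lab==i);P=np.c_[xs,ys].astype(float)
        vx,vy,mx,my=cv2.fitLine(P.astype(np.float32),cv2.DIST_L2,0,.01,.01).ravel()
        t=(P-[mx,my])@[vx,vy];out.append((np.array([[mx+vx*q,my+vy*q] for q in (t.min(),t.max())]),len(P)))
    p=plane(a,out[0][0],.038);d=p[1]-p[0];ang=np.degrees(np.arctan2(d[1],d[0]))
    q=plane(b,out[1][0],.038);e=q[1]-q[0]
    A=lambda e:(np.degrees(np.arctan2(e[1],e[0]))+90)%180-90
    print(n,out[0][1],out[1][1],"scene s",(p[:,:2]-C)@u,A(d),np.linalg.norm(d),"side s",(q[:,:2]-C)@u,A(e))
    # height from two views: intersect scene midline with side line plane
    o1,d1=ray(b,out[1][0]);nrm=np.cross(d1[0],d1[1])
    o,dd=ray(a,out[0][0]); lam=((o1-o)@nrm)/(dd@nrm); X=o+dd*lam[:,None]; print("   line3D",X.ravel())
crop(b,170,190,110,60,7,"pics/d12.png")
```

```text
red 128 115 scene s [-0.0101 -0.01  ] 6.341925990163219 0.0930660038818356 side s [-0.0085 -0.009 ] 6.693379372518905
   line3D [0.6448 0.2033 0.0366 0.5518 0.1932 0.0371]
yel 121 115 scene s [0.0105 0.0105] 6.45289857248153 0.09345759227768234 side s [0.0124 0.0113] 7.112315027258347
   line3D [0.6341 0.2228 0.0363 0.5403 0.2126 0.0373]
grn 3 3 scene s [0.0506 0.047 ] -61.01022186642541 0.003954879678348068 side s [0.0521 0.0506] 27.35732030572774
   line3D [0.6198 0.2621 0.0375 0.6249 0.2575 0.0338]
```

View pics/d12.png

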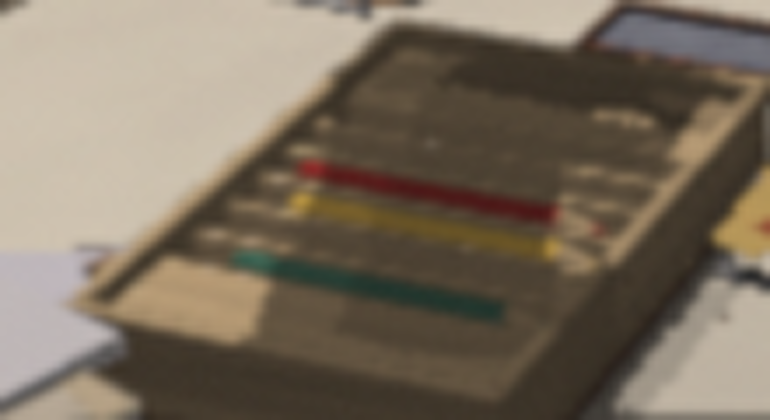

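Run:
```python
from h import *
np.set_printoptions(precision=4,suppress=True)
L=lambda f:np.load(f,allow_pickle=True).item()
a,b=L("sc11.npy"),L("sd11.npy")
C=np.array([.5837,.2073]);th=np.radians(6.4);u=np.array([-np.sin(th),np.cos(th)])
out=[]
for c,(x0,y0,x1,y1) in ((a,(195,150,290,235)),(b,(175,210,275,250))):
    f=c["frame"].astype(int);m=((f[:,:,1]-f[:,:,0])>8).astype(np.uint8);z=np.zeros_like(m);z[y0:y1,x0:x1]=m[y0:y1,x0:x1]
    k,lab,st,ce=cv2.connectedComponentsWithStats(z)
    i=1+np.argmax(st[1:,4]);ys,xs=np.where(lab==i);P=np.c_[xs,ys].astype(float)
    vx,vy,mx,my=cv2.fitLine(P.astype(np.float32),cv2.DIST_L2,0,.01,.01).ravel()
    t=(P-[mx,my])@[vx,vy];g=np.array([[mx+vx*q,my+vy*q] for q in (t.min(),t.max())]);out.append(g)
    p=plane(c,g,.038);d=p[1]-p[0];print(len(P),(p[:,:2]-C)@u,(np.degrees(np.arctan2(d[1],d[0]))+90)%180-90,np.linalg.norm(d))
o1,d1=ray(b,out[1]);nrm=np.cross(d1[0],d1[1])
o,dd=ray(a,out[0]);X=o+dd*(((o1-o)@nrm)/(dd@nrm))[:,None];print(X)
```

```text
102 [0.0495 0.0501] 5.999295633382843 0.08960505606359033
95 [0.051  0.0514] 6.158779158962233 0.09112415360175448
[[0.6264 0.2614 0.0366]
 [0.537  0.2521 0.0369]]
```

All three check out: red, yellow and green lie at tray x-distance -10, +10 and +50 mm from centre. Their axes are at z≈0.037 m, which is 20 mm above the underside, and they are within 0.5° of the grooves. Now I take the rake back to the dock.

```bash
python3 -m pendant '{"offset":[[10,2,0],[16,3,0],[16,3,0],[16,3,0],[16,3,0],[16,3,0],[16,3,0],[10,2,0],[0,0,0],[0,0,0]],"roll":[0,0.3,0,0.2,0,0,0,0,0,0]}'
python3 - <<'E'
from h import *
np.set_printoptions(precision=4,suppress=True)
s=monitor.get_state();print(s["tool_pos"],Ro.from_quat(s["eef_rot"]).as_matrix())
E
```

```text
clock: 18.95
tool_pos: [0.5839, -0.0285, 0.1682]
eef_rot: [0.74, -0.672, 0.007, -0.007]
ft_force: [1.0, -0.5, -3.3]
gripper_width: 0.0394
[ 0.5839 -0.0285  0.1682] [[ 0.0963 -0.9951  0.0203]
 [-0.9954 -0.0963  0.0014]
 [ 0.0006 -0.0203 -0.9998]]
```

```bash
python3 -m pendant '{"offset":[[6,1,6],[6,1,11],[0,0,12],[0,0,12],[0,0,12],[0,0,10],[0,0,5],[0,0,0],[0,0,0]],"roll":[0,0,0,0,0,0,0,0,0]}'
python3 - <<'E'
from h import *
np.set_printoptions(precision=4,suppress=True)
s=monitor.get_state();print(s["tool_pos"],Ro.from_quat(s["eef_rot"]).as_matrix())
c=cap("side");np.save("sd13.npy",c,allow_pickle=True);crop(c,230,140,100,75,7,"pics/d13.png")
c=cap("scene");np.save("sc13.npy",c,allow_pickle=True);crop(c,290,130,100,75,7,"pics/s13.png")
c=cap("wrist");np.save("w13.npy",c,allow_pickle=True);cv2.imwrite("pics/w13.png",c["frame"][:,:,::-1])
E
```

```text
clock: 20.08
tool_pos: [0.5844, -0.0401, 0.0942]
eef_rot: [0.741, -0.671, 0.006, -0.007]
ft_force: [-0.1, 0.5, -3.1]
gripper_width: 0.039
[ 0.5844 -0.0401  0.0942] [[ 0.0984 -0.995   0.0185]
 [-0.9951 -0.0984  0.0012]
 [ 0.0007 -0.0186 -0.9998]]
```

View pics/d13.png

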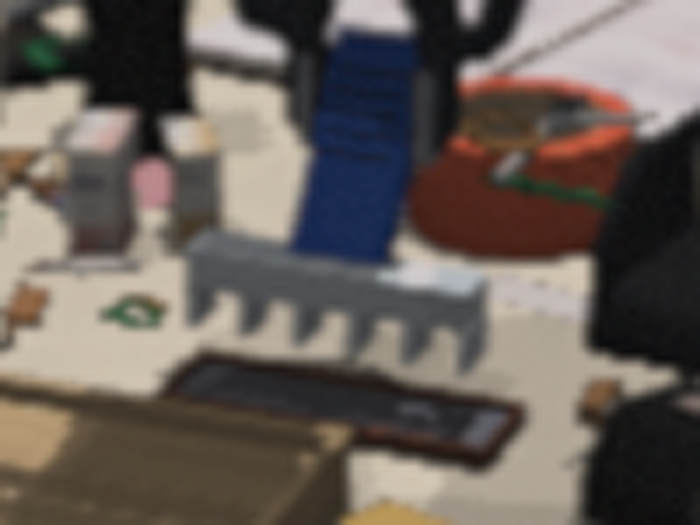

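View pics/s13.png

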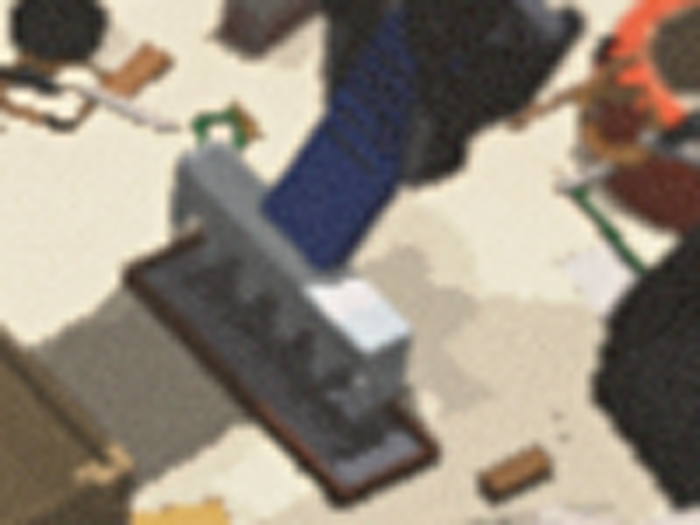

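View pics/w13.png

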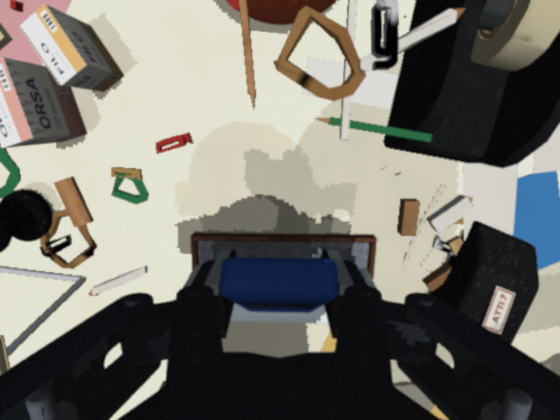

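Run:
```python
from h import *
np.set_printoptions(precision=4,suppress=True)
L=lambda f:np.load(f,allow_pickle=True).item()
a,b=L("sc13.npy"),L("sd13.npy")
S=lambda l:np.array(l)/7+[290,130]-.43
D=lambda l:np.array(l)/7+[230,140]-.43
h=tri(a,S([(225,145),(410,330),(368,352),(180,165)]),b,D([(212,230),(487,278),(482,292),(188,250)]))
print(h,h.mean(0))
h=h[:,:3]
print(np.degrees(np.arctan2(*(h[0]-h[1])[[1,0]])),np.degrees(np.arctan2(*(h[3]-h[2])[[1,0]])))
print("dock",plane(a,S([(128,272),(342,505),(438,455)]),.01))
```

```text
[[ 0.6394 -0.009   0.0621  0.0022]
 [ 0.5285 -0.0193  0.0607  0.0004]
 [ 0.5209  0.0031  0.0658  0.0022]
 [ 0.6384  0.0107  0.0612  0.0025]] [ 0.5818 -0.0036  0.0625  0.0018]
5.317665116038563 3.7301401210970524
dock [[ 0.6405  0.0267  0.01  ]
 [ 0.5051  0.0164  0.01  ]
 [ 0.5102 -0.0272  0.01  ]]
```

```bash
python3 -m pendant '{"offset":[[-1,3,5],[0,0,7],[0,0,6],[0,0,2],[0,0,0],[0,0,0]],"roll":[0,0,0,0,0,0]}'
python3 -m pendant '{"offset":[[0,0,1.5],[0,0,1.5],[0,0,0]],"roll":[0,0,0]}'
python3 -m pendant '{"offset":[[0,0,1.2],[0,0,0]],"roll":[0,0]}'
```

```text
clock: 20.98
tool_pos: [0.5816, -0.0393, 0.073]
eef_rot: [0.741, -0.671, 0.007, -0.007]
ft_force: [-0.8, 0.3, -3.9]
gripper_width: 0.0393
clock: 21.35
tool_pos: [0.5819, -0.0392, 0.0702]
eef_rot: [0.741, -0.671, 0.007, -0.007]
ft_force: [-0.8, -0.4, -3.8]
gripper_width: 0.0395
clock: 21.6
tool_pos: [0.582, -0.0392, 0.069]
eef_rot: [0.741, -0.671, 0.007, -0.007]
ft_force: [0.4, -1.1, -2.6]
gripper_width: 0.0395
```

```bash
python3 -m pendant '{"offset":[[0,0,1.2],[0,0,0]],"roll":[0,0]}'
python3 -m pendant '{"offset":[[0,0,1.2],[0,0,0]],"roll":[0,0]}'
python3 -m pendant '{"offset":[[0,0,1.2],[0,0,0]],"roll":[0,0]}'
```

```text
clock: 21.85
tool_pos: [0.582, -0.0392, 0.0677]
eef_rot: [0.741, -0.671, 0.007, -0.007]
ft_force: [0.2, -0.7, -3.6]
gripper_width: 0.0395
clock: 22.1
tool_pos: [0.5821, -0.0392, 0.0665]
eef_rot: [0.741, -0.671, 0.007, -0.007]
ft_force: [0.1, 0.0, -4.3]
gripper_width: 0.0387
clock: 22.35
tool_pos: [0.5823, -0.0393, 0.0664]
eef_rot: [0.741, -0.671, 0.007, -0.007]
ft_force: [-1.1, 0.6, -1.8]
gripper_width: 0.0391
```

Contact came at the same height as at pick-up (0.0664 m). I'll check the view before releasing.

```bash
python3 -m pendant '{"offset":[[0,0,1],[0,0,0]],"roll":[0,0]}'
python3 - <<'E'
from h import *
c=cap("side");d=cap("scene")
f=lambda c,x,y:cv2.resize(c["frame"][y:y+75,x:x+80,::-1],None,fx=5,fy=5,interpolation=cv2.INTER_CUBIC)
cv2.imwrite("pics/m14.png",np.hstack([f(c,240,140),f(d,290,130)]))
E
```

```text
clock: 22.6
tool_pos: [0.5824, -0.0394, 0.0663]
eef_rot: [0.741, -0.671, 0.007, -0.007]
ft_force: [-1.7, 0.5, 0.6]
gripper_width: 0.0391
```

View pics/m14.png

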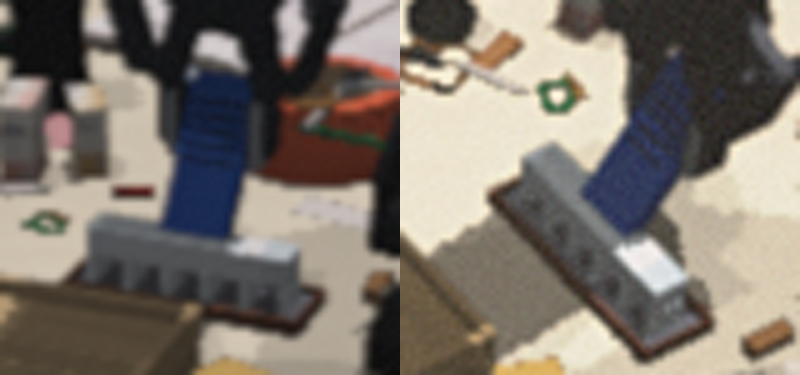

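The rake stands inside the dock's rim. I'll release it and back straight up.

```bash
python3 -m pendant '{"offset":[[0,0,0],[0,0,0],[0,0,0],[0,0,0],[0,0,0],[0,0,0]],"roll":[0,0,0,0,0,0]}' -1
python3 -m pendant '{"offset":[[0,0,-8],[0,0,-15],[0,0,-20],[0,0,-25],[0,0,-30],[0,0,-30],[0,0,-30],[0,0,-20],[0,0,0],[0,0,0]],"roll":[0,0,0,0,0,0,0,0,0,0]}'
python3 - <<'E'
from h import *
c=cap("side");d=cap("scene");w=cap("wrist");np.save("w15.npy",w,allow_pickle=True)
f=lambda c,x,y:cv2.resize(c["frame"][y:y+120,x:x+100,::-1],None,fx=4,fy=4,interpolation=cv2.INTER_CUBIC)
cv2.imwrite("pics/m15.png",np.hstack([f(c,220,140),f(d,280,120)]))
cv2.imwrite("pics/w15.png",w["frame"][:,:,::-1])
cv2.imwrite("pics/s15.png",d["frame"][:,:,::-1])
E
```

```text
clock: 23.45
tool_pos: [0.5843, -0.0392, 0.0663]
eef_rot: [0.741, -0.671, 0.009, -0.009]
ft_force: [-0.0, -0.3, 0.7]
gripper_width: 0.0852
clock: 24.7
tool_pos: [0.5794, -0.0396, 0.2597]
eef_rot: [0.742, -0.671, 0.012, -0.013]
ft_force: [-1.2, 0.1, -0.7]
gripper_width: 0.0855
```

View pics/m15.png

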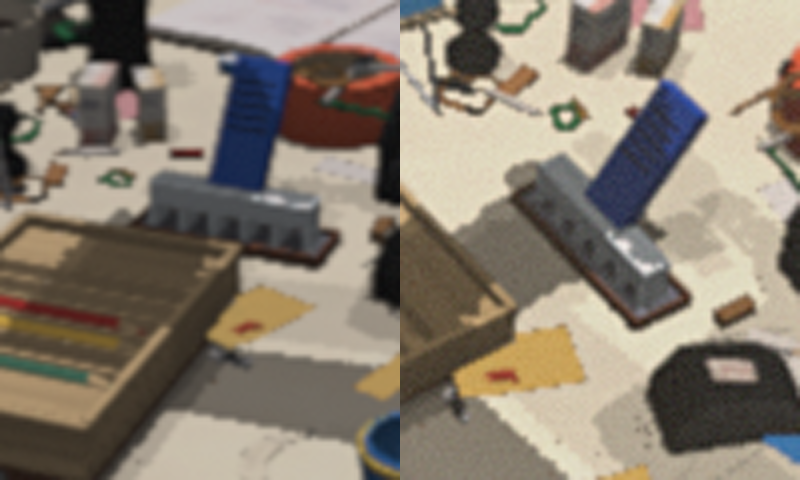

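View pics/w15.png

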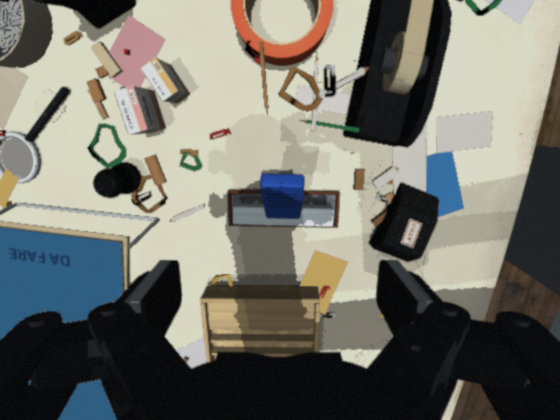

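View pics/s15.png

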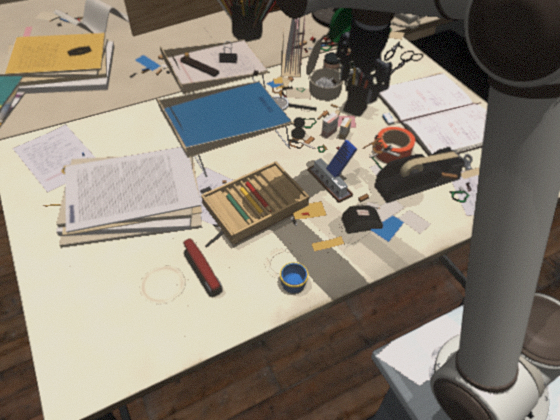

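Run:
```python
from h import *
c=np.load("w15.npy",allow_pickle=True).item();crop(c,205,155,160,85,5,"pics/w15z.png")
```

```text
(no output)
```

View pics/w15z.png

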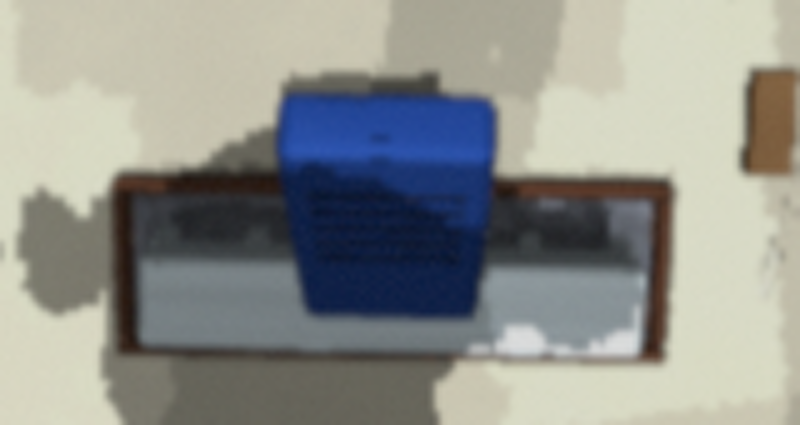

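The head (140–640 px) lies parallel to the dock and inside its rim, and the rake is free of the gripper. I'm handing the job in.

```bash
python3 -c "
from bench import ctrl
print(ctrl.finish_job())"
```

```text
the job is handed in; nothing more can be done
None
```

I combed all three pencils into grooves with one pass of the rake, stood the rake back in its dock and handed the job in at about 25 s of the 70 s. No verdict came back.

**Grip:** The moves don't allow tilting the tool, so I gripped the blue handle across its 40 mm width with the gripper pointing straight down, not tilted 35°. The grip held throughout.

**Combing:** I set the rake down on the tray's dock-side landing to feel the height, raised the teeth about 3.5 mm, and pushed toward the far end. The gripper never came near the pencils.

**Last checks:**
- **Pencils:** They lay in the grooves at -10 mm (red), +10 mm (yellow) and +50 mm (green) from the tray centre, measured from the dock end. Their axes were at z ≈ 0.037 m, about 20–21 mm above the tray's underside, and within about 0.7° of the grooves. I measured this after the comb; the closing pictures looked the same.
- **Rake:** It touched the dock floor at the same height as when I picked it up (0.066 m). It stands upright inside the rim, parallel to the dock and a few mm from its centre. The gripper is open and about 0.19 m above the release height.
- **Stapler, date stamp and ink pot:** They look unmoved in the pictures; I did not measure their positions.

**Disagreements:**
- The two fixed cameras put the landing at about 39 mm and touch put it at 41 mm; I used the touch value.
- One wrist-camera reading of the tray's near edge was about 9 mm off because I had picked the wall's lower edge; I discarded it.
- Wrist-camera lengths read about 3% short.

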